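# Index and lock the board turntable

## Task

Lock the turntable of the board holder for soldering: push it round, the short way, by the black upright post on its rim until the post stands opposite the pin bracket and you feel the lock pin drop into the hole and stop the table; then press the pin all the way home, so that its knob sits down on the bracket. Do not strike or force the pin, and leave the other loose things on the bench where they are.

Things in the scene. Friction and masses are not known exactly. Their poses are not given: they have to be found in the camera images.
- holder_base: Round grey foot of the board holder, 236 mm across, fixed to the bench; origin on the bench on the axis of its turntable. The grey metal table is 200 mm across, its top 34 mm up, with a small board in a vice at its middle. It stays where left; about 2 N at the post turns it. In its rim, 86 mm from the axis, are three 15 mm holes 120 degrees apart; the home hole is the one across from the post
- post_top (a point): Centre of the top of the black post upright on the table's rim, 76 mm from the axis, 112 mm above the bench: a grip 21 mm thick from 52 mm up, on a thinner stem. It stands oppopoint the home hole only to within 5 degrees, so the exact place must be felt. At the start it is 20 to 105 degrees from being oppopoint the bracket; the short way is always clockwise seen from above
- pin_bracket: Dark steel fork, 38 mm wide, 64 mm high, fixed on the foot's rim (a new place each time), straddling the table's rim from 68 to 148 mm from the axis along its +y. Origin on the bench on the table's axis, z up. It guides the lock pin upright in a 15 mm hole 86 mm from the axis; under the table a second 15 mm hole is in line, with two spring balls in it
- bush (a point): Centre of the top of the pin's guide in the bracket, 64 mm above the bench, 86 mm from the table's axis: the pin's knob sits on it when home
- lock_pin: Loose lock pin, upright in the bracket: steel shank 14 mm thick and 55 mm long, tip chamfered 1.8 mm, below a black ribbed knob 32 mm across. Origin at the tip, z up to the knob. At the start the tip rests on the table, 34 mm above the bench; dropped in it is at about 16 mm, stopped by the spring balls; home it is at 9 mm. Those last 7 mm take a push of about 8 to 14 N
- solder_spool: bystander, to be left alone: spool of solder, 58 mm across, 40 mm high; origin under its centre
- flux_bottle: bystander, to be left alone: small bottle, 29 mm across, 64 mm high; origin under its centre
- side_cutters: bystander, to be left alone: side cutters with blue grips lying flat, 130 x 49 x 12 mm; origin under the centre
- yellow_tin: bystander, to be left alone: round yellow tin with a white lid, 53 mm across, 20 mm high; origin under its centre
- driver_red: bystander, to be left alone: screwdriver with red handle lying flat, 140 x 22 mm; origin under the centre
- tweezers: bystander, to be left alone: curved tweezers lying flat, 127 x 21 x 10 mm; origin under the centre
- pin_knob (a point): Centre of the top of the pin's knob, 75.5 mm above the tip. Once the home hole comes under the pin, slower than about 20 mm/s, the pin drops some 18 mm by its own weight and keeps the table from turning; sideways force from the table can hold it partly up until the post is let go

How it is judged:
At the end, for the whole second after the job is handed in: The lock pin is upright in the bracket, through the table's home hole and fully home: its knob within 1.8 mm of the guide, within 3 mm of the guide's axis and at rest, with the post on the side of the table opposite the bracket (over 150 mm from the guide) (z of lock_pin in the frame of pin_bracket below 0.0108 m and horizontal distance between lock_pin and bush below 0.003 m and angle between lock_pin's own z axis and vertical below 0.07 rad and horizontal distance between post_top and bush above 0.15 m and linear speed of lock_pin below 0.02 m/s); the robot touches nothing.
It fails at once if the pin is struck or forced: more than 80 N between it and the fingers (contact force between the fingers and lock_pin above 80 N).
It fails at once if the solder spool, flux bottle, side cutters, tin, tweezers or screwdriver is shifted by more than 30 mm (distance of any of solder_spool, flux_bottle, side_cutters, yellow_tin, driver_red, tweezers from where it was at the start of the episode above 0.03 m).
It also fails if it takes over 58 s, if anything falls off the work surface, if the arm or the gripper's body presses on something with over 40 N, if the wrist force passes 120 N, or if a joint passes its speed limit or range.

## Robot

A 6-joint arm with a two-finger parallel gripper is mounted at the origin on a cart in front of the work surface, level with it; the furniture and walls round the work are solid. World frame = base frame: x ahead of the robot, y to its left, z up, the work surface at z = 0. Lengths are in m, angles in rad, forces in N, time in s.
With the tool pointing down it reaches from about 0.35 to 0.975 m from the base axis. Payload 17.4 kg.
Tool frame: the origin (TCP) lies at the centre of the arm's flange, where the gripper is bolted on; the fingertips stand 173 mm ahead of it and the grasp point (between the pads) lies 155 mm ahead of it; z points along the fingers, y is the line along which they close (so a half turn about z gives the same grasp; the last joint's range is limited). The gripper opens to 85 mm and grips with 20 to 120 N. Pads are 22 mm wide; open, the fingers measure 114 mm over their backs; the gripper's body (76 mm by 85 mm) begins 54 mm behind the grasp point. The pads swing forward as they close: fully open they stand 13 mm farther back than shut.
Start: joints at [-1.152, 0.116, 1.442, -0, 1.584, -0.038], TCP at [0.298, -0.606, 0.405] pointing down, gripper open.
Joint ranges: [-2.83, 2.83], [-0.83, 2.19], [0.07, 2.5], [-1.14, 4.28], [0.01, 3], [-2.97, 2.97]. Speed limits (rad/s): [1.89, 1.89, 2.22, 3.14, 3.14, 3.14].

## Interface

Orientations are given as a unit quaternion [w, x, y, z].
In Python, from bench import r, read_camera gives the robot as it stands (r), with the cameras as plain functions.
- The arm moves only by the tool creep_tool, called after "Emit:" as name([rows], argument=value, ...), one row to a line, values as JSON. Schema: {"type":"object","properties":{"increments":{"type":"array","items":{"type":"object","properties":{"aperture":{"type":"number"},"pos":{"type":"array","items":{"type":"number"},"minItems":3,"maxItems":3},"twist":{"type":"number"}},"additionalProperties":false,"required":["aperture"]},"minItems":1,"maxItems":10},"squeeze":{"type":"number"},"only":{"type":"string"},"quiet":{"type":"boolean"},"lines":{"type":"string"}},"required":["increments"],"additionalProperties":false}. increments is a list of rows, 1 to 10 of them, each an object with the fields aperture (the opening from 0.0 (shut) to 1.0 (fully open)), pos (a list: dx, dy, dz in normalised numbers (1 is 0.4 m)), twist (a turn about the tool's z in fractions of the full range, 1 being pi rad); a field left out counts as zero (the opening has to be given); each row is the pose to reach, as a shift and turn from the pose commanded when the call began, along the tool's axes at that moment; what a row does not reach only later rows make up. A row lasts 1/8 s, in which the tool goes at most 0.0625 m and 0.188 rad, less where a joint would pass 70% of its speed; a pose out of reach is approached as far as the arm can. The fingers move at their own pace and stop on an object; squeeze is the grip in N (left out, the last holds). Time passes only in rows, so rows that do not move let the fingers close. The tool returns the time, the measured TCP pose, the force, the opening and the grip force at its end. only (a regular expression) keeps the lines of the reply that match it, lines (a string "A,B") keeps lines A to B, and quiet returns only ok. No shift or turn number may pass 1 either way. Input that does not fit is refused with a message, and nothing moves.
- r.sense(): the state, without advancing time (a new reading comes with each control period).
- read_camera(name): name is "scene" or "side" or "wrist"; returns a dict with "frame" (384x512x3 uint8, red, green, blue), "z_map" (384x512 float32, m along the optical axis (not along the pixel's ray), 0 where there is no reading), "mtx" (3x3 intrinsics, pixels), "distortion" ([k1, k2, p1, p2, k3] as OpenCV has them; the pictures are not rectified), "eye" and "attitude" of the camera in the world. Camera axes: x right, y up, looking along -z (the intrinsics and any distortion apply to the point x, -y, -z); pixel columns grow to the right and rows downward; lengths in m; the calibration is good to about 2 mm. A picture is of the moment at which its call begins.
- r.hand_in(): hands the job in; it is judged then, once.
The state is a dict: "time": time; "joints": joint angles; "joint_vel": joint speeds; "effort": joint torques, N m; "tcp_pos": TCP position; "tool_rot": TCP orientation; "force": force on the tool from outside, world axes, zero at the start; "moment": the same for the moment, N m; "opening": opening from 0.0 (shut) to 1.0 (fully open); "grip_force": force on a finger pad.
Only numpy, scipy, OpenCV 4.12 (cv2) and the standard library are available. Lean on these libraries where they do the work, as an engineer would, in place of code of your own. Each camera call takes 0.05 s, during which the arm holds its last target. There are 200 camera calls.

## Working session

There is one attempt and no reset: what is moved stays moved. The work goes in short steps, Python scripts to look and compute and a tool call to move; the robot and the scene stay as the last step left them, time stands still between calls to the robot, and variables do not carry over. Pictures are saved under pics/ and viewed, at most 10 in all, crops included, and the job is handed in when it is done.

```bash
ls; mkdir -p pics; cat > h.py <<'E'
import numpy as np,cv2
from bench import r, read_camera
from scipy.spatial.transform import Rotation as R
def cam(n):
    c=read_camera(n); return c
def rot(c):
    a=np.array(c["attitude"],float)
    return a if a.shape==(3,3) else R.from_quat(np.r_[a[1:],a[0]]).as_matrix()
def ray(c,uv):
    p=cv2.undistortPoints(np.array(uv,float).reshape(-1,1,2),np.array(c["mtx"]),np.array(c["distortion"])).reshape(-1,2)
    d=np.c_[p[:,0],-p[:,1],-np.ones(len(p))]
    return d@rot(c).T
def plane(c,uv,z):
    d=ray(c,uv);e=np.array(c["eye"]); return e+d*((z-e[2])/d[:,2])[:,None]
def depthpt(c,uv):
    uv=np.array(uv,float).reshape(-1,2);d=ray(c,uv);k=uv.round().astype(int)
    return np.array(c["eye"])+d*c["z_map"][k[:,1],k[:,0]][:,None]
def tri(c1,u1,c2,u2):
    d1=ray(c1,u1)[0];d2=ray(c2,u2)[0];e1=np.array(c1["eye"]);e2=np.array(c2["eye"])
    s=np.linalg.lstsq(np.c_[d1,-d2],e2-e1,rcond=None)[0]
    a=e1+s[0]*d1;b=e2+s[1]*d2; return (a+b)/2,np.linalg.norm(a-b)
E
python3 - <<'E'
from h import *
for n in["scene","side"]:
    c=cam(n);cv2.imwrite(f"pics/{n}0.png",c["frame"][...,::-1]);print(n,c["eye"],-rot(c)[:,2],np.array(c["distortion"]))
s=r.sense();print(s["time"],s["tcp_pos"],s["tool_rot"],s["force"])
E
```

```text
bench.py
pics
scene [-0.56448383  0.83476086  0.70152091] [ 0.72217551 -0.57771291 -0.38040811] [0.00402871 0.         0.         0.         0.        ]
side [ 0.36903007 -1.20860674  0.68211788] [ 0.14681329  0.88469549 -0.44244744] [-0.09657097  0.          0.          0.          0.        ]
0.1 [ 0.29772833 -0.60579781  0.40406905] [-4.86551991e-04  9.74032780e-01  2.26406498e-01 -7.37564901e-05] [-0.8242388  -0.32167795 -0.36959454]
```

View pics/scene0.png

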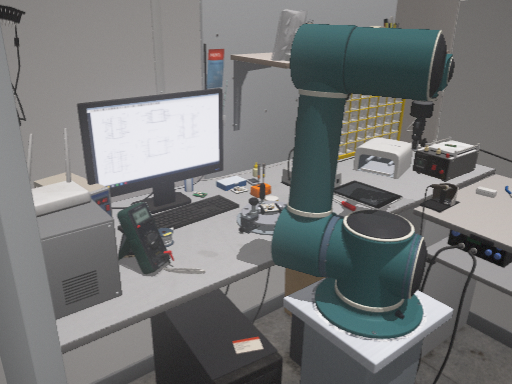

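View pics/side0.png

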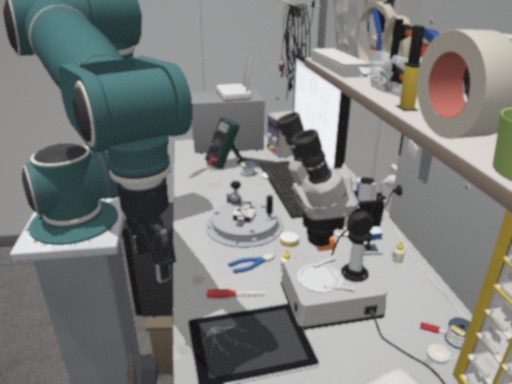

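The side view shows the holder at about (243,222), with the pin knob near (235,188) and the post near (269,203). A microscope stands to its right. I'll locate these roughly next.

```bash
python3 - <<'E'
from h import *
c=cam("side");cv2.imwrite("pics/sidecrop.png",cv2.resize(c["frame"][130:290,170:400,::-1],None,fx=3.4,fy=3.4,interpolation=cv2.INTER_CUBIC))
for n,u in dict(holder=(243,236),knob=(235,185),post=(269,197),scope=(330,200),scopebase=(300,275),eyep=(290,120)).items():print(n,depthpt(c,u).round(3))
w=cam("wrist");print(np.array(w["eye"])-r.sense()["tcp_pos"],rot(w).round(2),w["mtx"])
E
```

```text
holder [[ 0.508 -0.208  0.027]]
knob [[ 0.508 -0.036  0.103]]
post [[ 0.595 -0.136  0.106]]
scope [[ 0.621 -0.554  0.316]]
scopebase [[ 0.603 -0.46   0.073]]
eyep [[ 0.569 -0.438  0.433]]
[ 0.06399551  0.03082601 -0.03020692] [[ 0.44  0.86  0.25]
 [-0.9   0.42  0.12]
 [-0.   -0.28  0.96]] [[290.37099023   0.         256.14474824]
 [  0.         290.37099023 188.05011348]
 [  0.           0.           1.        ]]
```

View pics/sidecrop.png

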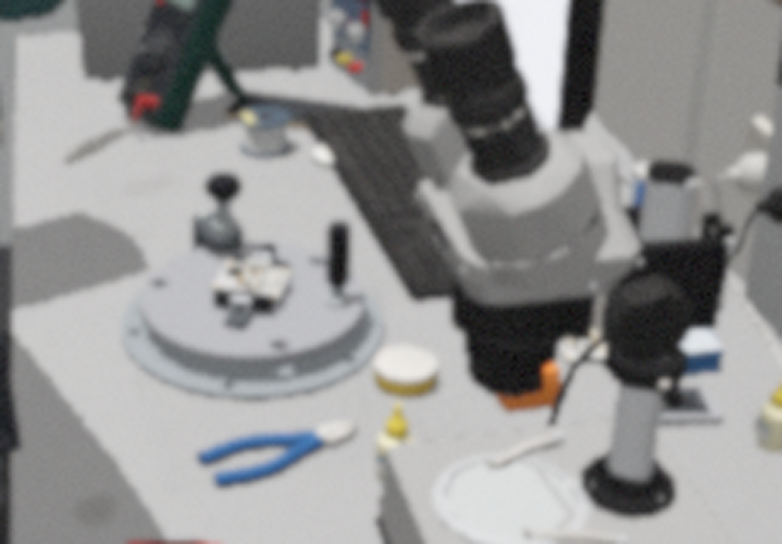

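Careful with the scale: shifts go in shares of 0.4 m and turns go in shares of pi rad. That gives: 0.39 m / 0.4 = 0.975, -0.343 m / 0.4 = -0.8575.

Emit:
creep_tool([
  {"aperture": 1, "pos": [0.1, -0.085, -0.025]},
  {"aperture": 1, "pos": [0.2, -0.17, -0.05]},
  {"aperture": 1, "pos": [0.3, -0.2625, -0.075]},
  {"aperture": 1, "pos": [0.4, -0.35, -0.1]},
  {"aperture": 1, "pos": [0.5, -0.4375, -0.1]},
  {"aperture": 1, "pos": [0.6, -0.525, -0.1]},
  {"aperture": 1, "pos": [0.7, -0.6125, -0.1]},
  {"aperture": 1, "pos": [0.825, -0.725, -0.1]},
  {"aperture": 1, "pos": [0.925, -0.8125, -0.1]},
  {"aperture": 1, "pos": [0.975, -0.8575, -0.1]},
])

```text
time: 1.45
tcp_pos: [0.497, -0.1234, 0.4447]
tool_rot: [-0.0, 0.974, 0.228, 0.0]
force: [-0.7, 0.1, -1.1]
opening: 0.999
grip_force: 0.0
```

```bash
python3 - <<'E'
from h import *
w=cam("wrist");cv2.imwrite("pics/w1.png",w["frame"][...,::-1]);s=r.sense();print(s["tcp_pos"],s["tool_rot"],w["eye"]);np.savez("w1.npz",**w)
E
```

```text
[ 0.4975289  -0.12218015  0.44465333] [-4.69312926e-04  9.73727577e-01  2.27715397e-01  2.89293501e-04] [ 0.56092384 -0.09251066  0.41464365]
```

View pics/w1.png

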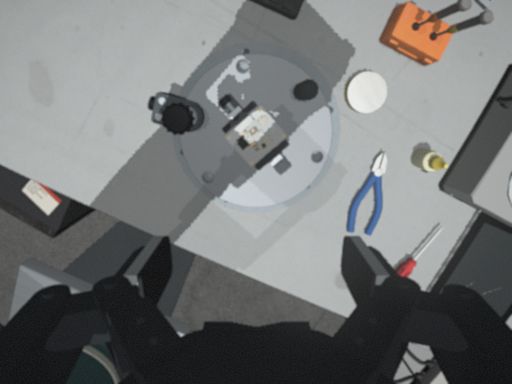

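The wrist view shows the pin knob at (178,118), the post top at (306,90), and rim holes near (243,65), (317,156) and (209,177). The flux bottle, tin and cutters are at lower right. Next I'll take a second viewpoint to triangulate.

In the tool's units: -0.06 m / 0.4 = -0.15, -0.05 m / 0.4 = -0.125.

Emit:
creep_tool([
  {"aperture": 1, "pos": [-0.075, -0.075, 0]},
  {"aperture": 1, "pos": [-0.125, -0.15, 0.075]},
  {"aperture": 1, "pos": [-0.125, -0.15, 0.075]},
  {"aperture": 1, "pos": [-0.125, -0.15, 0.075]},
])

```text
time: 2.0
tcp_pos: [0.4253, -0.0943, 0.4154]
tool_rot: [0.0, 0.974, 0.226, 0.0]
force: [0.3, -1.1, -0.1]
opening: 0.995
grip_force: 0.0
```

```bash
cat >> h.py <<'E'
def blob(c,uv,rad,thr):
    g=cv2.cvtColor(c["frame"],cv2.COLOR_RGB2GRAY);m=np.zeros_like(g);cv2.circle(m,tuple(int(round(x)) for x in uv),rad,255,-1)
    m[g>=thr]=0
    n,l,s,ce=cv2.connectedComponentsWithStats(m);i=1+np.argmax(s[1:,4]);return ce[i],s[i]
E
python3 - <<'E'
from h import *
a=dict(np.load("w1.npz"));w=cam("wrist");np.savez("w2.npz",**w);cv2.imwrite("pics/w2.png",w["frame"][...,::-1])
P=dict(knob=((178,118),.109),post=((306,90),.112),h1=((243,65),.034),h2=((317,156),.034),h3=((209,177),.034))
# predicted pixels in view 2
def proj(c,X):
    p=(np.array(X)-c["eye"])@rot(c);p=p*[1,-1,-1];return cv2.projectPoints(p.reshape(1,1,3),np.zeros(3),np.zeros(3),c["mtx"],c["distortion"])[0].ravel()
for k,(u,z) in P.items():
    X=plane(a,u,z)[0];print(k,X.round(4),"depth",depthpt(a,u).round(3),"pred2",proj(w,X).round(1))
# tops via depth maps: all points in window above z .1
for c in(a,w):
    v,u=np.mgrid[0:384,0:512];uv=np.c_[u.ravel(),v.ravel()];X=depthpt(c,uv);ok=(c["z_map"].ravel()>0)
    for k in("knob","post"):
        X0=plane(a,P[k][0],P[k][1])[0];m=ok&(np.hypot(*(X[:,:2]-X0[:2]).T)<.03)&(X[:,2]>.098)&(X[:,2]<.13)
        q=X[m];(cc,rr)=cv2.minEnclosingCircle(uv[m].astype(np.float32));print(k,m.sum(),q.mean(0).round(4),np.median(q[:,2]).round(4),"px",uv[m].mean(0).round(1),cc,rr)
E
```

```text
knob [ 0.5126 -0.0261  0.109 ] depth [[ 0.513 -0.026  0.111]] pred2 [229.9  60.8]
post [ 0.595  -0.1309  0.112 ] depth [[ 0.595 -0.131  0.113]] pred2 [378.9  28.7]
h1 [ 0.5953 -0.0572  0.034 ] depth [[ 0.598 -0.055  0.007]] pred2 [293.5  12.9]
h2 [ 0.5367 -0.1943  0.034 ] depth [[ 0.535 -0.202  0.007]] pred2 [371.9 117.9]
h3 [ 0.4468 -0.0774  0.034 ] depth [[ 0.439 -0.076  0.007]] pred2 [250.9 141.8]
knob 796 [ 0.5119 -0.0256  0.1087] 0.1094 px [177.4 118.4] (177.6638641357422, 118.10924530029297) 16.81317710876465
post 343 [ 0.5964 -0.1322  0.1102] 0.1112 px [307.5  89.3] (307.5, 89.5) 10.700567245483398
knob 1111 [ 0.5105 -0.0248  0.109 ] 0.1094 px [227.6  62.3] (228.0, 62.0) 20.61562728881836
post 509 [ 0.5948 -0.1316  0.1094] 0.1108 px [378.3  29.9] (378.15447998046875, 29.939023971557617) 13.762431144714355
```

View pics/w2.png

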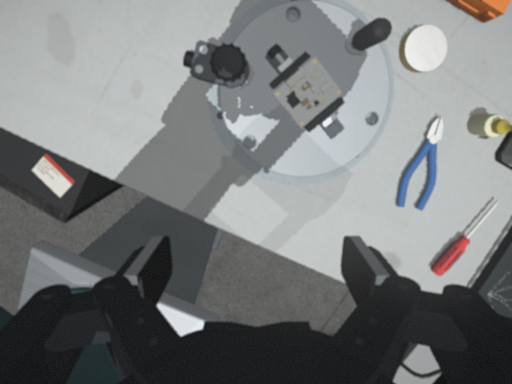

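In the tool's units: 0.137 m / 0.4 = 0.3425, 0.095 m / 0.4 = 0.2375, 0.767 rad / 3.1416 = 0.2441.

Emit:
creep_tool([
  {"aperture": 0.5, "pos": [0.075, 0.0625, 0.05], "twist": 0.0477},
  {"aperture": 0.5, "pos": [0.15, 0.125, 0.1], "twist": 0.0955},
  {"aperture": 0.5, "pos": [0.225, 0.1875, 0.15], "twist": 0.1432},
  {"aperture": 0.5, "pos": [0.3, 0.2375, 0.2], "twist": 0.191},
  {"aperture": 0.5, "pos": [0.3425, 0.2725, 0.2375], "twist": 0.2355},
  {"aperture": 0.5, "pos": [0.3425, 0.2725, 0.2375], "twist": 0.2441},
  {"aperture": 0.5, "pos": [0.3425, 0.2725, 0.2375], "twist": 0.2441},
  {"aperture": 0.5, "pos": [0.3425, 0.2725, 0.2375], "twist": 0.2441},
], squeeze=20)

```text
time: 3.05
tcp_pos: [0.5958, -0.1316, 0.3208]
tool_rot: [0.0, 0.988, -0.154, 0.001]
force: [0.2, 0.3, 0.2]
opening: 0.494
grip_force: 0.0
```

```bash
cat >> h.py <<'E'
A=np.array([.5263,-.1096])
def tool():
    s=r.sense();q=np.array(s["tool_rot"]);M=R.from_quat(np.r_[q[1:],q[0]]).as_matrix();return s,M
E
python3 - <<'E'
from h import *
s,M=tool();print(s["joints"],M.round(3));t=s["tcp_pos"]
print(M.T@(np.array([.596,-.132,.245])-t), np.degrees(np.arctan2(M[1,0],M[0,0])))
E
```

```text
[-2.59137499e-01  1.03317109e-02  1.68893449e+00 -2.62613407e-06
  1.44096159e+00  1.62034681e+00] [[ 0.953 -0.304  0.001]
 [-0.304 -0.953 -0.   ]
 [ 0.001 -0.    -1.   ]]
[0.00017203 0.00036094 0.07577583] -17.686501603046377
```

In the tool's units: 0.076 m / 0.4 = 0.19, 0.073 m / 0.4 = 0.1825.

Emit:
creep_tool([
  {"aperture": 0.5, "pos": [0, 0, 0.05]},
  {"aperture": 0.5, "pos": [0, 0, 0.1]},
  {"aperture": 0.5, "pos": [0, 0, 0.15]},
  {"aperture": 0.5, "pos": [0, 0, 0.1825]},
  {"aperture": 0.5, "pos": [0, 0, 0.19]},
  {"aperture": 0.5, "pos": [0, 0, 0.19]},
])

```text
time: 3.8
tcp_pos: [0.5963, -0.1316, 0.2439]
tool_rot: [0.0, 0.988, -0.154, 0.0]
force: [-0.4, -0.3, 0.9]
opening: 0.498
grip_force: 0.0
```

```bash
python3 - <<'E'
from h import *
# arc rows: shift for post rotation th (cw) from here, r=.075
for d in range(5,66,5):
    t=np.radians(d);print(d,round(t,3),(.075*(np.cos(t)-1)).round(4),(.075*np.sin(t)).round(4))
E
```

```text
5 0.087 -0.0003 0.0065
10 0.175 -0.0011 0.013
15 0.262 -0.0026 0.0194
20 0.349 -0.0045 0.0257
25 0.436 -0.007 0.0317
30 0.524 -0.01 0.0375
35 0.611 -0.0136 0.043
40 0.698 -0.0175 0.0482
45 0.785 -0.022 0.053
50 0.873 -0.0268 0.0575
55 0.96 -0.032 0.0614
60 1.047 -0.0375 0.065
65 1.134 -0.0433 0.068
```

In the tool's units: 0.0505 m / 0.4 = 0.1263, 0.0482 m / 0.4 = 0.1205, 0.742 rad / 3.1416 = 0.2362.

Emit:
creep_tool([
  {"aperture": 0.5, "pos": [-0.0008, 0.0163, 0], "twist": 0.0277},
  {"aperture": 0.5, "pos": [-0.0028, 0.0325, 0], "twist": 0.0557},
  {"aperture": 0.5, "pos": [-0.0065, 0.0485, 0], "twist": 0.0834},
  {"aperture": 0.5, "pos": [-0.0113, 0.0643, 0], "twist": 0.1111},
  {"aperture": 0.5, "pos": [-0.0175, 0.0793, 0], "twist": 0.1388},
  {"aperture": 0.5, "pos": [-0.025, 0.0938, 0], "twist": 0.1668},
  {"aperture": 0.5, "pos": [-0.034, 0.1075, 0], "twist": 0.1945},
  {"aperture": 0.5, "pos": [-0.0438, 0.1205, 0], "twist": 0.2222},
  {"aperture": 0.5, "pos": [-0.0495, 0.1263, 0], "twist": 0.2362},
  {"aperture": 0.5, "pos": [-0.0495, 0.1263, 0], "twist": 0.2362},
])

```text
time: 5.05
tcp_pos: [0.562, -0.1737, 0.2445]
tool_rot: [-0.0, 0.865, -0.502, 0.001]
force: [-0.2, -0.1, -0.1]
opening: 0.501
grip_force: 0.0
```

```bash
python3 - <<'E'
from h import *
s,M=tool();rad=s["tcp_pos"][:2]-A;print(s["joints"][5],s["moment"],"tool ang",np.degrees(np.arctan2(M[1,0],M[0,0])),"pos ang",np.degrees(np.arctan2(rad[1],rad[0])),np.hypot(*rad),"F tool",M.T@s["force"])
c=cam("wrist");cv2.imwrite("pics/w3.png",c["frame"][...,::-1]);np.savez("w3.npz",**c)
E
```

```text
2.279687115127323 [-0.02091265  0.00627328 -0.04554906] tool ang -60.27693898220773 pos ang -60.9128592989436 0.0733492993430855 F tool [-0.05392561  0.19768544  0.13814389]
```

View pics/w3.png

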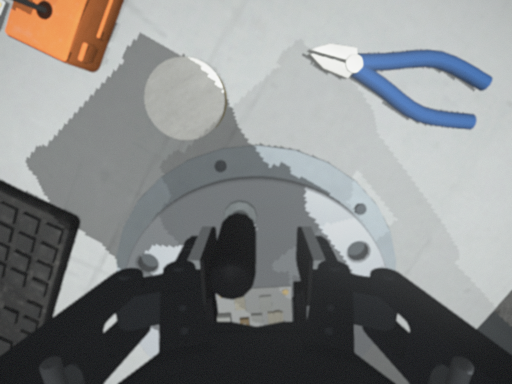

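The view shows the post resting against the left (trailing) pad at (235,265). I'll keep pushing, more slowly.

In the tool's units: 0.0156 m / 0.4 = 0.039, -0.0016 m / 0.4 = -0.004, 0.209 rad / 3.1416 = 0.0665.

Emit:
creep_tool([
  {"aperture": 0.5, "pos": [0, 0.004, 0], "twist": 0.0067},
  {"aperture": 0.5, "pos": [-0.0003, 0.0078, 0], "twist": 0.0134},
  {"aperture": 0.5, "pos": [-0.0005, 0.0118, 0], "twist": 0.0201},
  {"aperture": 0.5, "pos": [-0.0008, 0.0158, 0], "twist": 0.0267},
  {"aperture": 0.5, "pos": [-0.001, 0.0195, 0], "twist": 0.0334},
  {"aperture": 0.5, "pos": [-0.0015, 0.0235, 0], "twist": 0.0401},
  {"aperture": 0.5, "pos": [-0.002, 0.0275, 0], "twist": 0.0468},
  {"aperture": 0.5, "pos": [-0.0025, 0.0313, 0], "twist": 0.0535},
  {"aperture": 0.5, "pos": [-0.0033, 0.0353, 0], "twist": 0.0602},
  {"aperture": 0.5, "pos": [-0.004, 0.039, 0], "twist": 0.0665},
])

```text
time: 6.35
tcp_pos: [0.5474, -0.1799, 0.2437]
tool_rot: [-0.0, 0.807, -0.59, -0.0]
force: [2.9, 0.5, 2.6]
opening: 0.5
grip_force: 1.5
```

```bash
cat > st.py <<'E'
from h import *
s,M=tool();rad=s["tcp_pos"][:2]-A;print("tool ang",np.degrees(np.arctan2(M[1,0],M[0,0])).round(2),"pos ang",np.degrees(np.arctan2(rad[1],rad[0])).round(2),np.hypot(*rad).round(4),"F tool",(M.T@s["force"]).round(2))
c=cam("scene");d=cam("side")
v,u=np.mgrid[0:384,0:512];uv=np.c_[u.ravel(),v.ravel()]
for n,c in(("scene",c),("side",d)):
    X=depthpt(c,uv);m=(c["z_map"].ravel()>0)&(np.hypot(X[:,0]-.5112,X[:,1]+.0255)<.022)&(X[:,2]>.07);z=X[m][:,2]
    print(n,m.sum(),np.sort(z)[-6:].round(4) if len(z) else "")
E
python3 st.py
```

```text
tool ang -72.34 pos ang -73.28 0.0735 F tool [ 0.44 -2.88 -2.62]
scene 86 [0.1112 0.1116 0.1117 0.1117 0.112  0.1121]
side 60 [0.1098 0.1099 0.11   0.1102 0.1105 0.1111]
```

In the tool's units: 0.0078 m / 0.4 = 0.0195, 0.0065 m / 0.4 = 0.0163, 0.105 rad / 3.1416 = 0.0334.

Emit:
creep_tool([
  {"aperture": 0.5, "pos": [0, 0.0033, 0], "twist": 0.0054},
  {"aperture": 0.5, "pos": [0, 0.0065, 0], "twist": 0.0111},
  {"aperture": 0.5, "pos": [-0.0003, 0.0098, 0], "twist": 0.0166},
  {"aperture": 0.5, "pos": [-0.0005, 0.013, 0], "twist": 0.0223},
  {"aperture": 0.5, "pos": [-0.0008, 0.0163, 0], "twist": 0.0277},
  {"aperture": 0.5, "pos": [-0.001, 0.0195, 0], "twist": 0.0334},
])

```text
time: 7.2
tcp_pos: [0.5399, -0.1819, 0.2436]
tool_rot: [-0.0, 0.775, -0.632, -0.0]
force: [2.8, 2.4, -0.5]
opening: 0.5
grip_force: 1.4
```

```bash
python3 st.py
```

```text
tool ang -78.34 pos ang -79.37 0.0736 F tool [-1.84 -3.22  0.54]
scene 83 [0.111  0.1112 0.1115 0.1116 0.1117 0.1127]
side 45 [0.1088 0.109  0.1098 0.1099 0.1102 0.1105]
```

In the tool's units: 0.004 m / 0.4 = 0.01, 0.003 m / 0.4 = 0.0075, 0.052 rad / 3.1416 = 0.0166.

Emit:
creep_tool([
  {"aperture": 0.5, "pos": [0, 0.0025, 0], "twist": 0.0041},
  {"aperture": 0.5, "pos": [0, 0.005, 0], "twist": 0.0083},
  {"aperture": 0.5, "pos": [0, 0.0075, 0], "twist": 0.0124},
  {"aperture": 0.5, "pos": [-0.0003, 0.01, 0], "twist": 0.0166},
  {"aperture": 0.5, "pos": [-0.0003, 0.01, 0], "twist": 0.0166},
])

```text
time: 7.92
tcp_pos: [0.5359, -0.1827, 0.2437]
tool_rot: [0.0, 0.759, -0.651, -0.0]
force: [0.2, 0.4, -1.4]
opening: 0.502
grip_force: 0.1
```

```bash
python3 st.py
```

```text
tool ang -81.27 pos ang -82.5 0.0737 F tool [-0.33 -0.22  1.36]
scene 82 [0.1104 0.1111 0.1112 0.1115 0.1121 0.1131]
side 40 [0.1092 0.1095 0.1095 0.1102 0.1102 0.1113]
```

In the tool's units: 0.0035 m / 0.4 = 0.0088, 0.003 m / 0.4 = 0.0075, 0.045 rad / 3.1416 = 0.0143.

Emit:
creep_tool([
  {"aperture": 0.5, "pos": [0, 0.0025, 0], "twist": 0.0041},
  {"aperture": 0.5, "pos": [0, 0.005, 0], "twist": 0.0083},
  {"aperture": 0.5, "pos": [0, 0.0075, 0], "twist": 0.0124},
  {"aperture": 0.5, "pos": [-0.0003, 0.0088, 0], "twist": 0.0143},
])

```text
time: 8.52
tcp_pos: [0.5325, -0.1831, 0.2437]
tool_rot: [0.0, 0.744, -0.668, 0.0]
force: [1.6, -0.7, -1.8]
opening: 0.502
grip_force: 1.0
```

```bash
python3 st.py
```

```text
tool ang -83.87 pos ang -85.18 0.0738 F tool [ 0.81 -1.48  1.82]
scene 71 [0.099  0.1    0.1001 0.1002 0.1013 0.1014]
side 20 [0.0855 0.0863 0.0866 0.0879 0.0899 0.0921]
```

The pin is dropping. I'll nudge on to feel the stop, then let go.

Emit:
creep_tool([
  {"aperture": 0.5, "pos": [0, 0.0025, 0]},
  {"aperture": 0.5, "pos": [0, 0.005, 0]},
  {"aperture": 0.5, "pos": [0, 0.005, 0]},
])

```text
time: 9.0
tcp_pos: [0.531, -0.1834, 0.2438]
tool_rot: [-0.001, 0.744, -0.668, 0.001]
force: [11.5, -1.2, -6.4]
opening: 0.503
grip_force: 5.6
```

```bash
python3 st.py
```

```text
tool ang -83.84 pos ang -86.38 0.074 F tool [  2.38 -11.27   6.47]
scene 70 [0.0933 0.0934 0.0937 0.0939 0.0943 0.0951]
side 19 [0.0821 0.0849 0.086  0.0867 0.0868 0.0917]
```

Emit:
creep_tool([
  {"aperture": 0.5, "pos": [0, -0.01, 0]},
  {"aperture": 0.5, "pos": [0, -0.025, 0]},
  {"aperture": 0.5, "pos": [0, -0.025, 0]},
])

```text
time: 9.48
tcp_pos: [0.5408, -0.1822, 0.2436]
tool_rot: [0.0, 0.744, -0.668, -0.0]
force: [0.0, -0.3, 0.6]
opening: 0.502
grip_force: 0.0
```

```bash
python3 st.py
```

```text
tool ang -83.82 pos ang -78.67 0.074 F tool [ 0.25  0.01 -0.57]
scene 67 [0.0932 0.0935 0.0941 0.0944 0.0945 0.0953]
side 15 [0.082  0.084  0.085  0.0857 0.0872 0.0887]
```

In the tool's units: -0.08 m / 0.4 = -0.2, -0.06 m / 0.4 = -0.15, -0.8 rad / 3.1416 = -0.2546.

Emit:
creep_tool([
  {"aperture": 0.5, "pos": [0, 0, -0.075]},
  {"aperture": 0.5, "pos": [0, 0, -0.15]},
  {"aperture": 0.5, "pos": [0, 0, -0.2]},
  {"aperture": 0.3, "pos": [0, 0, -0.2], "twist": -0.0477},
  {"aperture": 0, "pos": [0, 0, -0.2], "twist": -0.0955},
  {"aperture": 0, "pos": [0, 0, -0.2], "twist": -0.1432},
  {"aperture": 0, "pos": [0, 0, -0.2], "twist": -0.191},
  {"aperture": 0, "pos": [0, 0, -0.2], "twist": -0.2387},
  {"aperture": 0, "pos": [0, 0, -0.2], "twist": -0.2546},
  {"aperture": 0, "pos": [0, 0, -0.2], "twist": -0.2546},
])

```text
time: 10.82
tcp_pos: [0.5404, -0.1822, 0.3235]
tool_rot: [-0.0, 0.945, -0.326, -0.0]
force: [0.5, 0.6, -0.1]
opening: -0.005
grip_force: 0.0
```

```bash
python3 - <<'E'
from h import *
s,M=tool();print(s["joints"].round(3) if hasattr(s["joints"],"round") else s["joints"]);print(M.T@(np.array([.5115,-.0253,.29])-s["tcp_pos"]))
E
```

```text
[-0.37  -0.078  1.771  0.     1.45   1.864]
[-0.11943765 -0.10579274  0.03351425]
```

In the tool's units: -0.1195 m / 0.4 = -0.2988, -0.115 m / 0.4 = -0.2875.

Emit:
creep_tool([
  {"aperture": 0, "pos": [-0.075, -0.065, 0]},
  {"aperture": 0, "pos": [-0.15, -0.1325, 0]},
  {"aperture": 0, "pos": [-0.225, -0.2, 0]},
  {"aperture": 0, "pos": [-0.2875, -0.25, 0.025]},
  {"aperture": 0, "pos": [-0.2988, -0.265, 0.05]},
  {"aperture": 0, "pos": [-0.2988, -0.265, 0.0838]},
  {"aperture": 0, "pos": [-0.2988, -0.265, 0.0838]},
])

```text
time: 11.7
tcp_pos: [0.5116, -0.0258, 0.2888]
tool_rot: [0.0, 0.945, -0.326, -0.001]
force: [0.6, -0.1, -0.6]
opening: 0.001
grip_force: 0.0
```

```bash
python3 - <<'E'
from h import *
s,M=tool();print(s["force"],M.T@(np.array([.5115,-.0253,.2645])-s["tcp_pos"]))
a=cam("wrist");cv2.imwrite("pics/w4.png",a["frame"][...,::-1])
E
python3 st.py
```

```text
[ 0.62721793 -0.14988944 -0.6002979 ] [-0.00035102 -0.00040288  0.02429268]
tool ang -38.07 pos ang 99.87 0.085 F tool [-0.32 -0.33  0.82]
scene 383 [0.4555 0.4556 0.4556 0.4559 0.4559 0.4567]
side 381 [0.4542 0.4543 0.4545 0.4546 0.4547 0.455 ]
```

View pics/w4.png

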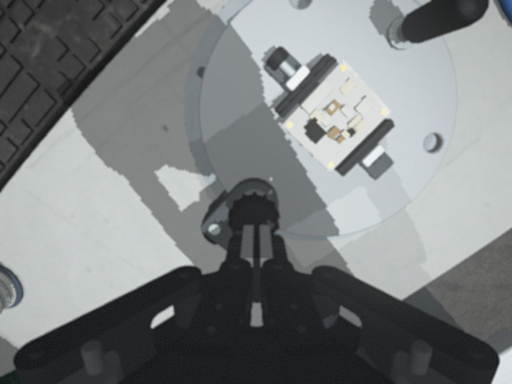

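The closed fingertips are centred over the knob at (253,210), with the post across the table at (445,20). Now I'll press gently.

In the tool's units: 0.026 m / 0.4 = 0.065, 0.025 m / 0.4 = 0.0625.

Emit:
creep_tool([
  {"aperture": 0, "pos": [0, 0, 0.02]},
  {"aperture": 0, "pos": [0, 0, 0.0375]},
  {"aperture": 0, "pos": [0, 0, 0.0475]},
  {"aperture": 0, "pos": [0, 0, 0.0525]},
  {"aperture": 0, "pos": [0, 0, 0.055]},
  {"aperture": 0, "pos": [0, 0, 0.0575]},
  {"aperture": 0, "pos": [0, 0, 0.06]},
  {"aperture": 0, "pos": [0, 0, 0.0625]},
  {"aperture": 0, "pos": [0, 0, 0.065]},
])

```text
time: 12.98
tcp_pos: [0.5116, -0.0251, 0.2643]
tool_rot: [-0.0, 0.946, -0.326, 0.0]
force: [-0.3, -0.7, 4.6]
opening: -0.001
grip_force: 2.7
```

Emit:
creep_tool([
  {"aperture": 0, "pos": [0, 0, 0.0025]},
  {"aperture": 0, "pos": [0, 0, 0.005]},
  {"aperture": 0, "pos": [0, 0, 0.0075]},
  {"aperture": 0, "pos": [0, 0, 0.0075]},
])

```text
time: 13.48
tcp_pos: [0.512, -0.0251, 0.2631]
tool_rot: [-0.0, 0.946, -0.326, 0.001]
force: [-4.5, 1.2, 17.5]
opening: -0.002
grip_force: 8.5
```

In the tool's units: 0.002 m / 0.4 = 0.005, 0.001 m / 0.4 = 0.0025.

Emit:
creep_tool([
  {"aperture": 0, "pos": [0, 0, 0.0025]},
  {"aperture": 0, "pos": [0, 0, 0.005]},
  {"aperture": 0, "pos": [0, 0, 0.005]},
])

```text
time: 13.85
tcp_pos: [0.5116, -0.0251, 0.2592]
tool_rot: [-0.0, 0.946, -0.326, 0.0]
force: [-0.4, -0.2, 0.5]
opening: -0.001
grip_force: 0.6
```

Emit:
creep_tool([
  {"aperture": 0, "pos": [0, 0, 0.0025]},
  {"aperture": 0, "pos": [0, 0, 0.005]},
  {"aperture": 0, "pos": [0, 0, 0.005]},
])

```text
time: 14.22
tcp_pos: [0.5117, -0.0251, 0.2579]
tool_rot: [-0.0, 0.946, -0.326, 0.0]
force: [-4.1, 0.2, 9.7]
opening: 0.001
grip_force: 5.1
```

In the tool's units: 0.002 m / 0.4 = 0.005, 0.001 m / 0.4 = 0.0025.

Emit:
creep_tool([
  {"aperture": 0, "pos": [0, 0, 0.0025]},
  {"aperture": 0, "pos": [0, 0, 0.005]},
  {"aperture": 0, "pos": [0, 0, 0.005]},
])

```text
time: 14.6
tcp_pos: [0.5118, -0.025, 0.2577]
tool_rot: [-0.0, 0.946, -0.326, 0.001]
force: [-14.1, 2.1, 30.4]
opening: 0.003
grip_force: 15.2
```

Emit:
creep_tool([
  {"aperture": 0, "pos": [0, 0, 0.0025]},
  {"aperture": 0, "pos": [0, 0, 0.005]},
  {"aperture": 0, "pos": [0, 0, 0.005]},
])

```text
time: 14.98
tcp_pos: [0.5119, -0.025, 0.2575]
tool_rot: [-0.0, 0.946, -0.325, 0.001]
force: [-24.1, 2.5, 51.8]
opening: -0.001
grip_force: 25.4
```

Firm stop: 4 mm more command gave only 0.4 mm of motion, with the tips at 0.0845, which is the home height. I'll retreat and check.

In the tool's units: -0.13 m / 0.4 = -0.325, -0.1 m / 0.4 = -0.25.

Emit:
creep_tool([
  {"aperture": 0, "pos": [0, 0, -0.01]},
  {"aperture": 0, "pos": [0, 0, -0.025]},
  {"aperture": 0, "pos": [0, 0, -0.075]},
  {"aperture": 0, "pos": [0, 0, -0.15]},
  {"aperture": 0, "pos": [-0.1, 0, -0.25]},
  {"aperture": 0, "pos": [-0.2, 0, -0.325]},
  {"aperture": 0, "pos": [-0.25, 0, -0.325]},
  {"aperture": 0, "pos": [-0.25, 0, -0.325]},
])

```text
time: 15.98
tcp_pos: [0.4322, 0.0369, 0.3836]
tool_rot: [-0.0, 0.946, -0.325, 0.0]
force: [-0.6, -0.7, -0.5]
opening: 0.002
grip_force: 0.0
```

```bash
python3 - <<'E'
from h import *
c=cam("wrist");cv2.imwrite("pics/w5.png",c["frame"][...,::-1])
v,u=np.mgrid[0:384,0:512];uv=np.c_[u.ravel(),v.ravel()]
for n in("wrist","side"):
    if n!="wrist":c=cam(n)
    X=depthpt(c,uv);m=(c["z_map"].ravel()>0)&(np.hypot(X[:,0]-.5115,X[:,1]+.0255)<.022)&(X[:,2]>.074)&(X[:,2]<.13)
    print(n,m.sum(),np.median(X[m][:,2]),X[m].mean(0))
E
```

```text
wrist 1088 0.08454776912410306 [ 0.51100478 -0.02404153  0.08419737]
side 64 0.0821658444132835 [ 0.50792547 -0.0295234   0.0809045 ]
```

View pics/w5.png

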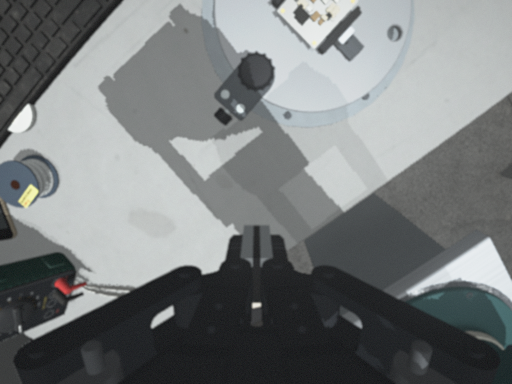

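The knob at (257,72) is seated on the bracket. Its top measures 84.5 mm, which is the home height, and the gripper is clear.

```bash
python3 -c "
from bench import r, read_camera
print(r.hand_in())"
```

```text
the job is handed in; nothing more can be done
None
```

The turntable is locked: I pushed the post clockwise until the pin dropped and stopped the table, then pressed the pin home (knob top at 84.5 mm, about 52 N peak wrist force). The gripper touched none of the loose things, and the job was handed in at about 16 s; no verdict was returned.

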